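Fit the backup cell into the press controller's sprung cell holder

ROBOT

A 6-joint arm with a two-finger parallel gripper is mounted at the origin on a cart in front of the work surface, level with it; the furniture and walls round the work are solid. World frame = base frame: x ahead of the robot, y to its left, z up, the work surface at z = 0. Lengths are in m, angles in degrees, forces in N, time in s.
With the tool pointing down it reaches from about 0.25 to 0.725 m from the base axis. Payload 9.7 kg.
Tool frame: the origin (TCP) lies midway between the tips of the shut fingers; the grasp point (between the pads) lies 19 mm behind it; z points along the fingers, y is the direction in which the jaws open and shut (so a half turn about z gives the same grasp; the last joint's range is limited). The gripper opens to 85 mm and grips with 20 to 120 N. Pads are 22 mm wide; open, the fingers measure 114 mm over their backs; the gripper's body (76 mm by 85 mm) begins 54 mm behind the grasp point. The pads swing forward as they close: fully open they stand 13 mm farther back than shut.
Start: joints at [-65.89, 4.979, 10.078, 95.1, 0, 90], TCP at [0.225, -0.502, 0.231] pointing down, gripper open.
Joint ranges: [-179.16, 179.16], [-48.56, 103.87], [-65.8, 70.77], [-126.05, 130.52], [-82.76, 87.17], [-180, 180]. Speed limits (degrees/s): [127.2, 127.2, 147.25, 180, 180, 180].

INTERFACE

Orientations are given as [roll, pitch, yaw] about the fixed x, y, z axes, in that order (R = Rz(yaw) Ry(pitch) Rx(roll)).
In Python, from workcell import get_obs, camera, get_calibration, job_done gives the robot as it stands.
- The arm moves only by the tool play_rows, never from a script. Its argument "commands" is text: rows parted by semicolons, each of 5 numbers parted by spaces: the opening, from 0 (shut) to 1 (fully open), then the shift along the world's x, y, z in mm, then the turn about the world's z in degrees. A call has 1 to 10 rows; each row is the pose to reach, as a shift and turn from the pose commanded when the call began; what a row does not reach only later rows make up. A row lasts 1/12 s, in which the tool goes at most 41.7 mm and 7.16 degrees, less where a joint would pass 70% of its speed; a pose out of reach is approached as far as the arm can. A call with a gripper value outside its range is refused whole. The fingers move at their own pace and stop on an object; "force" is the grip in N (left out, the last holds). Time passes only in rows, so rows that repeat a pose let the fingers close. It gives the time, the measured TCP pose, the force and the opening at its end, in the units of the state.
- get_obs(): the state, without advancing time (a new reading comes with each control period).
- camera(name): name is "scene" or "top"; returns the picture (480x640x3 uint8, red, green, blue); there is no depth.
- get_calibration(name): a dict with "fx", "fy", "cx", "cy" (pixels), "k1" (the pictures are not rectified: a ray, as slopes to the right and down, at radius r is drawn at 1 + k1 r^2 times it, then the intrinsics apply), "eye" and "attitude" of the camera in the world. Camera axes: x right, y down, z forward; pixel columns grow to the right and rows downward; lengths in m; the calibration is good to about 2 mm. A picture is of the moment at which its call begins. get_calibration takes no time and is no camera call.
- job_done(): hands the job in, once; it reports no verdict.
The state is a dict: "time": time; "q": joint angles; "qd": joint speeds; "joint_efforts": joint torques, N m; "ee_pos": TCP position; "tcp_rot": TCP orientation; "wrist_force": force on the tool from outside, world axes, zero at the start; "torque": the same for the moment, N m; "opening": finger opening in m.
Only numpy, scipy, OpenCV 4.12 (cv2) and the standard library are available. Lean on these libraries where they do the work, as an engineer would, in place of code of your own. Each camera call takes 0.05 s, during which the arm holds its last target.

TASK

Fit the cylindrical cell from its rest into the cell holder: put its flat end in under the hood against the sprung contact, then tip its button end down behind the fixed end stop, so that it lies level in the cradle, fully home. Work gently, without forcing the contact against its stop or pressing hard on the holder, then let go of the cell, and leave the spanner, nut and punch where they lie.

Things in the scene. Friction and masses are not known exactly. Their poses are not given: they have to be found in the camera images.
- cell: Grey cylindrical cell, 32 diameter, 70 long in all, 0.08 to 0.17 kg, lying level on the rest. Origin on its axis at mid-length; x points along the axis to the flat end. The cell is free to be rolled about x. The other end has a small steel button, 12 diameter, 2 high (included in the 70).
- flat_end (a point): Centre of the cell's flat end face, on the axis, 35 from the cell's origin.
- button_end (a point): Centre of the outer face of the button, on the axis, 35 from the cell's origin the other way.
- rest: Fixed grey rest for the cell: base 90 x 56 x 4, two sloped rails (26 wide) that hold the cell's axis 30 above the worktop, end lips 18 high. Origin at the centre of its underside; x along the cell's length, the same way as the cell's x. Beside the rails lies only the 4 thick base, so the cell can be gripped across its diameter from above.
- holder: Fixed cell holder: flat grey base plate 170 x 76 x 4, black carrier on it. Origin on the plate's underside (worktop height), on the centre line; x along the cell's length towards the spring end, z up. The carrier, with stop, contact and hood, is clamped through slots and sits up to 9 off its nominal place, either way along x; this shift is not reported: feel for it. Over 40 N on the holder, from cell or robot, damages it.
- cradle (a point): Nominal place of the middle of the 64 gap between end stop and free contact, at holder x 0, height 30. Two sloped rails (26 wide, holder x -32 to 48) carry the seated cell with its axis at this height (lowest line at 14). The seated 70 cell keeps the contact pressed in by 6. Beside the rails, from x -32 to 26, lies only the 4 thick plate: room for fingers.
- stop_face (a point): Nominal top middle of the inner face of the fixed end stop, at holder x -32, height 28: a steel plate 6 thick and 30 wide, 14 higher than the seated cell's lowest line. Shifts with the carrier.
- contact_face (a point): Nominal centre of the free contact's face, at holder x 32, height 25 (5 below the seated cell's axis): a steel plunger, 13 diameter. It gives way towards +x by at most 11, then stops hard. Spring force 3 N at first touch, rising 1 N per mm to 14 N, and damped (2 N at 20 mm/s). Shifts with the carrier; this point does not move as the contact is pressed.
- hood_edge (a point): Nominal middle of the hood's lower front edge, at holder x 26, height 54; the hood runs on to x 66, its top at 58; cheeks under it from x 30, 40 apart. A level cell cannot pass both stop and hood: it enters flat end low, tilted about 0.25 to 0.3 rad, and must keep the contact pressed in by about 7 to 10 while its button end is tipped down past the stop. Shifts with the carrier.
- spanner: Small open and ring spanner, 21 x 125 x 8, lying loose; bystander. Origin at the centre of its underside, y along its length.
- nut: Hexagon nut, 19 x 22 x 10, lying loose; bystander. Origin at the centre of its underside.
- punch: Black centre punch, 12 x 111 x 12, lying loose; bystander. Origin at the centre of its underside, y along its length.
Mind the look-alikes: they are no part of the job. What is shaped like the cell but yellow is not meant.

How it is judged:
By the outcome, as a careful person would: the job done as asked, in the order asked, and still so for the second after the job is handed in, with the robot touching nothing.
It also fails if it takes over 56 s, if anything falls off the work surface, if the arm or the gripper's body presses on something with over 40 N, if the wrist force passes 120 N, or if a joint passes its speed limit or range.

## Working session

There is one attempt and no reset: what is moved stays moved. The work goes in short steps, Python scripts to look and compute and a tool call to move; the robot and the scene stay as the last step left them, time stands still between calls to the robot, and variables do not carry over. Pictures are saved under pics/ and viewed, and the job is handed in when it is done.

Besides the shell and the picture viewer there is one more tool, called by a JSON object that holds its "method" and its "body". play_rows: Moves the arm, as the interface text tells. Its arguments: {"type":"object","properties":{"commands":{"type":"string"},"force":{"type":"number"}},"required":["commands"]}

```bash
ls; mkdir -p pics
python3 - <<'E'
from workcell import *
import cv2
o=get_obs();print(o)
for n in("scene","top"):
    im=camera(n);cv2.imwrite(f"pics/{n}0.png",im[:,:,::-1]);print(n,get_calibration(n))
E
```

```text
pics
{'time': 0.0, 'q': array([-6.58907072e+01,  5.01016444e+00,  1.00321852e+01,  9.51007948e+01,
        4.30936345e-04,  8.99999584e+01]), 'qd': array([-0.02827594,  0.06142431,  0.11689613, -0.04658635, -0.03406398,
       -0.09951141]), 'joint_efforts': array([-8.89041730e-04, -5.20394969e+01,  4.64799929e+01,  1.64119672e-02,
       -5.72238790e-07, -1.84013615e-06]), 'ee_pos': array([ 0.22456154, -0.50179   ,  0.23057174]), 'tcp_rot': array([-1.79921226e+02, -4.30993075e-04,  2.41093338e+01]), 'wrist_force': array([-0.22117191, -0.68780901,  1.16954227]), 'torque': array([-0.00933482, -0.00383673, -0.03955678]), 'opening': 0.08540689802912453}
scene {'fx': 450.5387078790595, 'fy': 450.5387078790595, 'cx': 316.93612007328363, 'cy': 243.00343819802563, 'k1': -0.05775365635455721, 'eye': array([0.24226874, 0.59768876, 0.63923949]), 'attitude': array([-132.05546219,   -0.9149889 , -149.61230008])}
top {'fx': 616.2961350481644, 'fy': 616.2961350481644, 'cx': 314.54034244662887, 'cy': 250.50181805155748, 'k1': -0.09088670939228116, 'eye': array([0.4172015 , 0.0239542 , 1.04020742]), 'attitude': array([-170.91808992,    1.01287422,  -89.32672009])}
```

View pics/scene0.png

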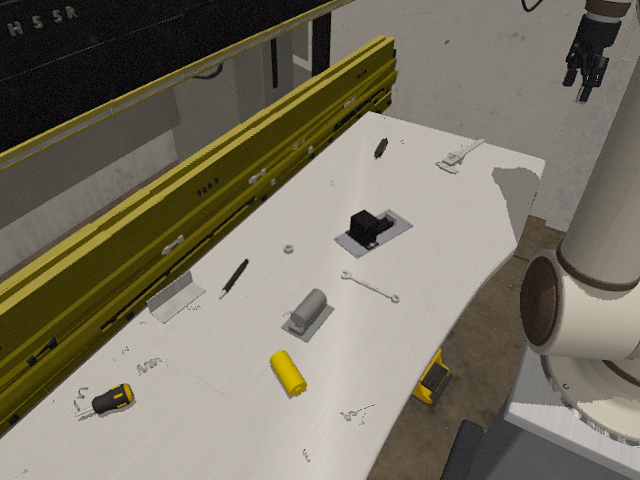

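View pics/top0.png

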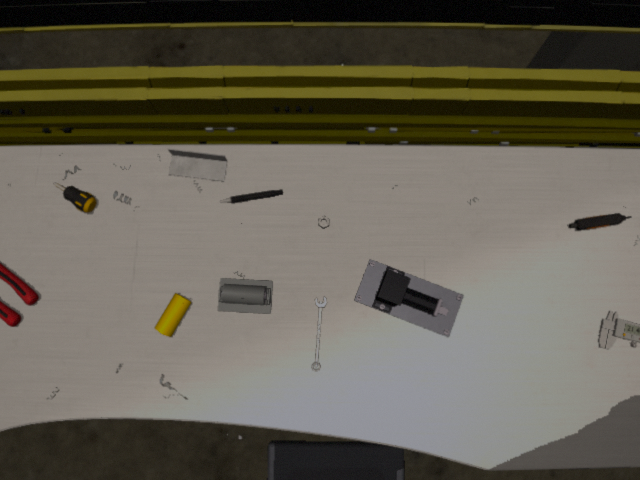

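```bash
cat > h.py <<'E'
import numpy as np,cv2
from scipy.spatial.transform import Rotation as R
from workcell import get_calibration
def _c(n):
    c=get_calibration(n);return c,R.from_euler('xyz',c['attitude'],degrees=True).as_matrix()
def p2w(n,u,v,z):
    c,A=_c(n);a=np.array([(u-c['cx'])/c['fx'],(v-c['cy'])/c['fy']]);s=a.copy()
    for _ in range(20): s=a/(1+c['k1']*(s@s))
    d=A@np.array([s[0],s[1],1]);return c['eye']+d*(z-c['eye'][2])/d[2]
def w2p(n,p):
    c,A=_c(n);q=A.T@(np.asarray(p)-c['eye']);s=q[:2]/q[2];s=s*(1+c['k1']*(s@s))
    return np.array([c['fx']*s[0]+c['cx'],c['fy']*s[1]+c['cy']])
def crop(src,dst,u0,v0,u1,v1,k):
    im=cv2.imread(src)[v0:v1,u0:u1];cv2.imwrite(dst,cv2.resize(im,None,fx=k,fy=k,interpolation=cv2.INTER_CUBIC))
E
python3 - <<'E'
from h import *
for s,p in [('top',(320,300)),('top',(400,300)),('scene',(307,310)),('scene',(370,230))]: print(s,p,p2w(s,*p,0))
print(w2p('top',(0.3,0,0)),w2p('scene',p2w('top',245,294,.03)))
crop('pics/top0.png','pics/top_cell.png',205,265,285,325,10)
crop('pics/top0.png','pics/top_hold.png',345,250,475,345,6)
crop('pics/scene0.png','pics/sc_cell.png',270,275,350,345,8)
crop('pics/scene0.png','pics/sc_hold.png',325,200,425,265,8)
E
```

```text
top (320, 300) [0.49872226 0.03408296 0.        ]
top (400, 300) [ 0.49997531 -0.10093813  0.        ]
scene (307, 310) [0.51530013 0.14765781 0.        ]
scene (370, 230) [ 0.51398463 -0.11631726  0.        ]
[339.40206294 420.52107817] [309.1879306 305.1401088]
```

View pics/top_cell.png

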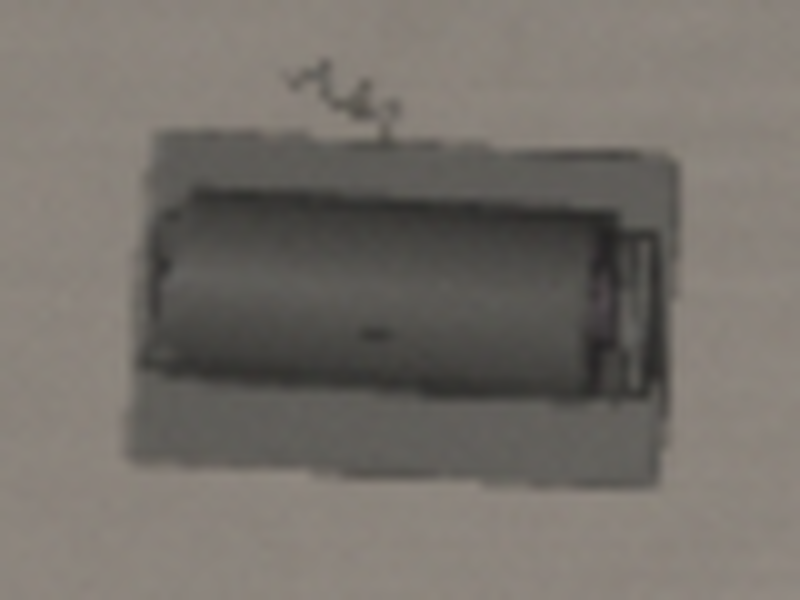

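View pics/top_hold.png

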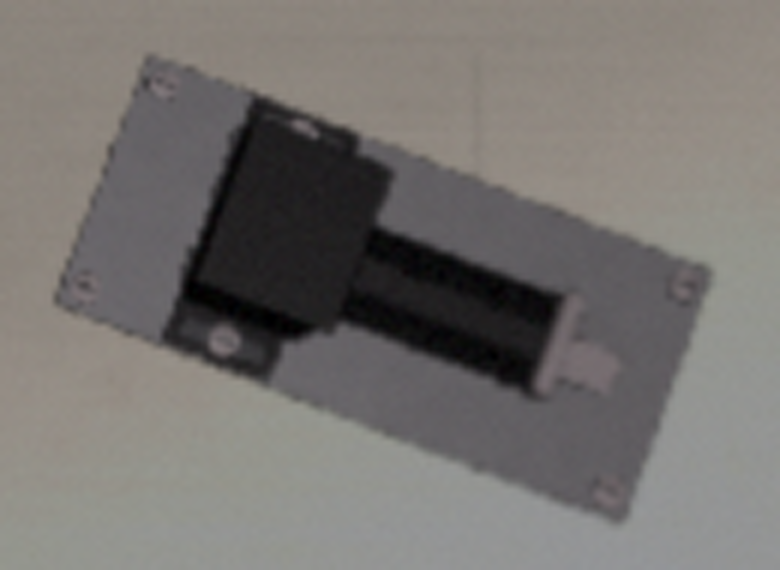

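View pics/sc_cell.png

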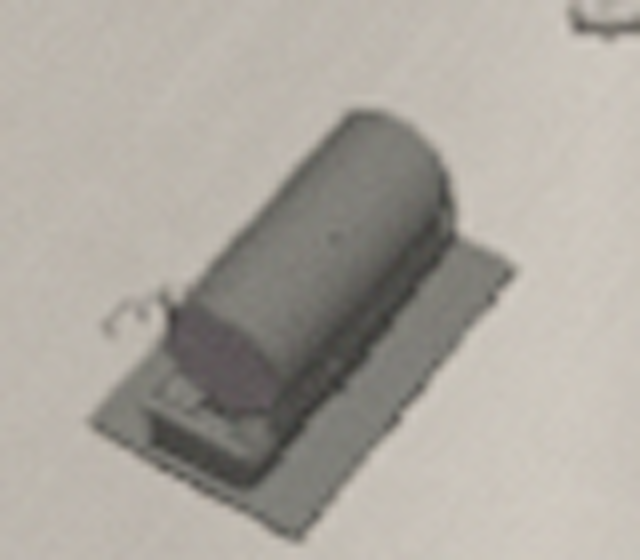

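View pics/sc_hold.png

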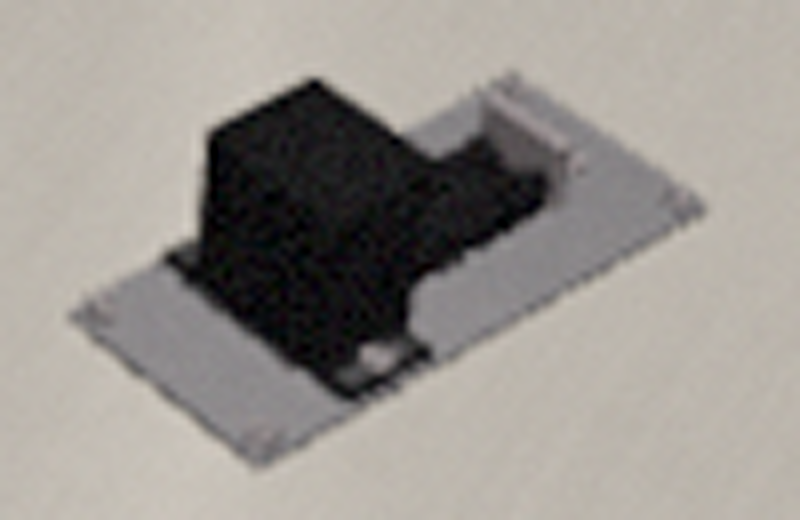

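```bash
cat > m.py <<'E'
from h import *
def P(cam,o,k,pts,z): return np.array([p2w(cam,o[0]+(x+.5)/k-.5,o[1]+(y+.5)/k-.5,z)[:2]*1000 for x,y in pts])
def rect(pts,name):  # order: around; long edges 0-1, 3-2
    c=pts.mean(0);ax=(pts[1]+pts[2]-pts[0]-pts[3]);L=np.linalg.norm(ax)/2;W=np.linalg.norm(pts[3]+pts[2]-pts[0]-pts[1])/2
    print(name,c.round(1),'yaw',round(np.degrees(np.arctan2(ax[1],ax[0])),2),'LW',L.round(1),W.round(1));return c,ax/np.linalg.norm(ax)
T=(205,265);TH=(345,250)
# direction from button->flat (right to left in top)
rect(P('top',T,10,[(678,155),(155,132),(128,462),(658,487)],.004),'rest top')
rect(P('scene',(270,275),8,[(515,268),(298,540),(92,422),(300,170)],.004),'rest scene(4th occluded)')
c,a=rect(P('top',TH,6,[(712,268),(148,55),(58,300),(625,522)],.004),'hold top')
c2,a2=rect(P('scene',(325,200),8,[(705,208),(258,466),(72,316),(510,72)],.004),'hold scene')
def hx(p,c=c,a=a):
    d=p-c;n=np.array([-a[1],a[0]]);return np.c_[d@a,d@n].round(1).tolist()
print('stop in top',hx(P('top',TH,6,[(568,293),(532,392)],.028)),'out',hx(P('top',TH,6,[(583,298),(550,397)],.028)))
print('hood',hx(P('top',TH,6,[(393,172),(330,333)],.058)),'back',hx(P('top',TH,6,[(250,110),(195,288)],.058)))
print('stop scene',hx(P('scene',(325,200),8,[(485,95),(572,160)],.028),c2,a2),'hood front sc',hx(P('scene',(325,200),8,[(316,78),(432,160)],.058),c2,a2))
# cell ends top: silhouettes
print('cell axis top', P('top',T,10,[(600,300),(165,290)],.03))
E
python3 m.py
```

```text
rest top [504.8 160.9] yaw 88.07 LW 89.5 56.1
rest scene(4th occluded) [503.7 165. ] yaw 88.52 LW 87.4 55.9
hold top [ 504.6 -115.4] yaw 69.3 LW 169.3 74.8
hold scene [ 502.5 -110.4] yaw 69.72 LW 168.7 74.8
stop in top [[-45.2, -13.1], [-45.1, 15.9]] out [[-49.5, -13.3], [-50.2, 15.4]]
hood [[13.7, -22.4], [14.6, 24.0]] back [[55.2, -24.2], [52.2, 25.8]]
stop scene [[-47.3, -15.4], [-45.4, 19.2]] hood front sc [[13.2, -23.4], [13.5, 19.9]]
cell axis top [[504.35377883 125.12102316]
 [505.16263655 197.18885388]]
```

The grey cell at top-picture pixel (245,294), on the rest, is the wanted one. The yellow look-alike is at (172,314), and the black hood block at (392,288) belongs to the holder. The close crop shows a plain flat face towards +y and the button towards −y.

{"method": "play_rows", "body": {"commands": "1 30 70 0 7;1 60 140 0 14;1 90 210 0 21;1 120 280 0 28;1 150 350 0 35;1 170 410 -10 42;1 190 470 -20 49;1 215 530 -30 56;1 240 590 -45 60;1 260 630 -60 64", "force": 40}}

```text
time: 0.93
ee_pos: [0.3835, -0.116, 0.2116]
tcp_rot: [180.0, 0.0, 88.3]
wrist_force: [0.4, 0.8, -0.5]
opening: 0.0856
```

{"method": "play_rows", "body": {"commands": "1 0 0 0 0;1 0 0 0 0"}}

```text
time: 1.1
ee_pos: [0.3837, -0.1158, 0.2111]
tcp_rot: [-179.9, -0.0, 88.4]
wrist_force: [-1.0, -0.3, -0.6]
opening: 0.0852
```

{"method": "play_rows", "body": {"commands": "1 15 35 -5 0;1 30 70 -15 0;1 45 105 -30 0;1 60 140 -45 0;1 75 175 -60 0;1 90 210 -75 0;1 105 245 -90 0;1 121 277 -101 0;1 121 277 -101 0;1 121 277 -101 0"}}

```text
time: 1.93
ee_pos: [0.5045, 0.1588, 0.1091]
tcp_rot: [-179.8, 0.1, 88.1]
wrist_force: [-0.9, -0.3, 0.2]
opening: 0.0856
```

Run:
```python
from workcell import *
from h import *
o=get_obs();print(o['ee_pos'],o['tcp_rot'],o['time'])
for n in("scene","top"):
    im=camera(n)[:,:,::-1].copy()
    u,v=w2p(n,o['ee_pos']);print(n,u,v)
    cv2.imwrite(f"pics/{n}1.png",im)
    a,b=int(u),int(v)
    crop(f"pics/{n}1.png",f"pics/{n}1c.png",a-65,b-50,a+65,b+50,6)
```

```text
[0.50445726 0.15875949 0.10910897] [-1.79846403e+02  6.93970247e-02  8.81095249e+01] 1.9333
scene 309.2091284050055 274.30573136196523
top 237.42100778767423 289.6895764103395
```

View pics/scene1c.png

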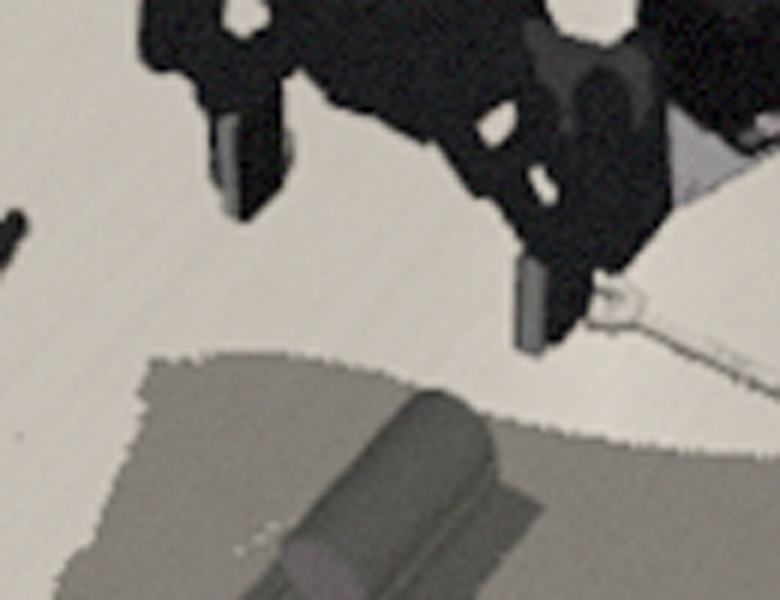

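View pics/top1c.png

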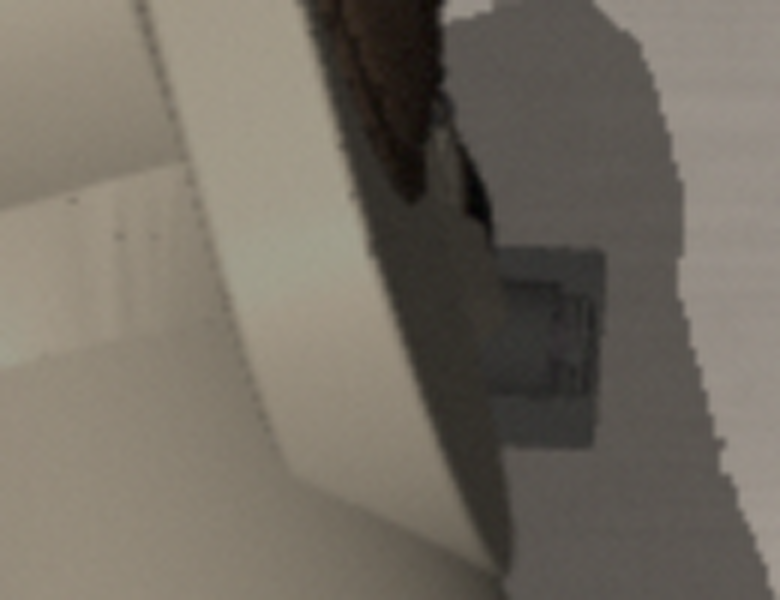

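Run:
```python
from h import *
o=np.array([.50446,.15876,.10911]);yw=np.radians(88.1)
tx=np.array([np.cos(yw),np.sin(yw),0]);ty=np.array([np.sin(yw),-np.cos(yw),0])
u0,v0=309-65,274-50
for s in(1,-1):
  for w in (-.011,.011):
    for b in (.0428,):
        p=w2p('scene',o+tx*w+ty*s*b+np.array([0,0,.013]))
        print(s,w,((p-[u0,v0])*6).round(0))
```

```text
1 -0.011 [284. 184.]
1 0.011 [238. 231.]
-1 -0.011 [549. 306.]
-1 0.011 [506. 358.]
```

{"method": "play_rows", "body": {"commands": "1 0 0 -20 0;1 0 0 -40 0;1 0 0 -58 0;1 0 0 -74 0;1 0 0 -86 0;1 0 0 -95 0;1 0 0 -101 0;1 0 0 -101 0;1 0 0 -101 0"}}

```text
time: 2.78
ee_pos: [0.5046, 0.1588, 0.0101]
tcp_rot: [180.0, -0.0, 88.1]
wrist_force: [-0.4, -0.6, 0.3]
opening: 0.0855
```

{"method": "play_rows", "body": {"commands": "0.5 0 0 0 0;0.4 0 0 0 0;0.35 0 0 0 0;0.3 0 0 0 0;0.3 0 0 0 0", "force": 20}}

```text
time: 3.2
ee_pos: [0.5042, 0.1592, 0.0101]
tcp_rot: [-180.0, -0.0, 88.1]
wrist_force: [-1.8, -0.2, 3.0]
opening: 0.0313
```

{"method": "play_rows", "body": {"commands": "0.2 0 0 0 0;0.2 0 0 0 0;0.2 0 0 3 0;0.2 0 0 10 0;0.2 0 0 25 0;0.2 0 0 45 0;0.2 0 0 65 0;0.2 0 0 65 0;0.2 0 0 65 0", "force": 30}}

```text
time: 3.95
ee_pos: [0.5052, 0.1593, 0.0757]
tcp_rot: [179.9, -0.0, 88.1]
wrist_force: [0.1, -0.2, -2.7]
opening: 0.0311
```

Run:
```python
from workcell import *
from h import *
o=get_obs();print(o['ee_pos'],o['tcp_rot'],o['time'],o['wrist_force'],o['opening'])
n='scene'
im=camera(n)[:,:,::-1].copy()
u,v=w2p(n,o['ee_pos']);print(n,u,v)
cv2.imwrite(f"pics/{n}2.png",im)
a,b=int(u),int(v);print(a-50,b-40)
crop(f"pics/{n}2.png",f"pics/{n}2c.png",a-50,b-40,a+50,b+35,8)
```

```text
[0.50516187 0.15925618 0.07574756] [ 1.79867952e+02 -4.27601605e-02  8.81087967e+01] 3.95 [ 0.1307753  -0.15209891 -2.70382778] 0.031072923661601675
scene 308.61098078785284 288.1313934591302
258 248
```

View pics/scene2c.png

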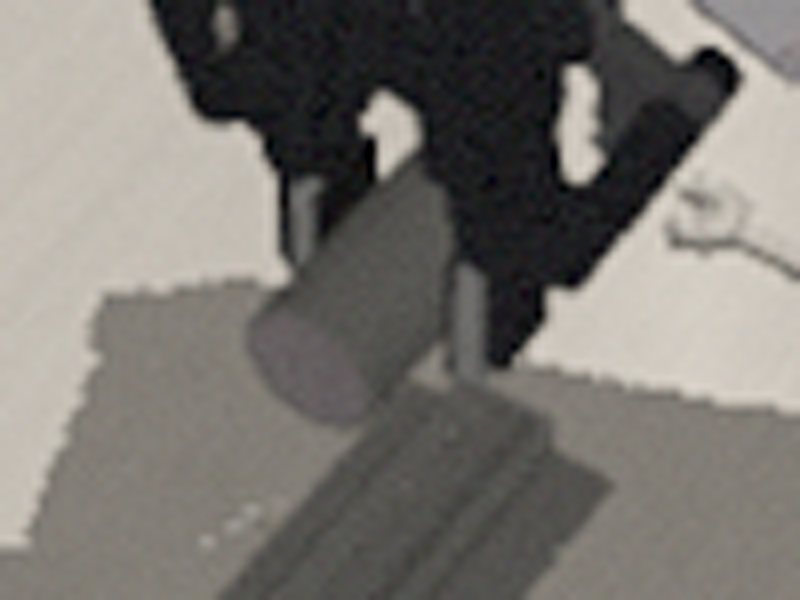

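Run:
```python
from h import *
o=np.array([.50516,.15926,.07575]);yw=np.radians(88.1)
tx=np.array([np.cos(yw),np.sin(yw),0]);ty=np.array([np.sin(yw),-np.cos(yw),0])
f=lambda p:((w2p('scene',p)-[258,248]+.5)*8-.5).round(0)
for g in(-.005,0,.005,.01): print('flat',g,f(o+tx*(.035+g)+[0,0,.0199]))
e=.016
c=o+tx*.040+np.array([0,0,.0199])
print('ellipse pts g=5', [f(c+e*d).tolist() for d in (ty,-ty,np.array([0,0,1]),np.array([0,0,-1]))])
for s in(1,-1):
  for w in(-.011,.011):
    for k in (.002,.005): print('pad',s,w,k,f(o+tx*w+ty*s*.0156+[0,0,k]))
```

```text
flat -0.005 [327. 351.]
flat 0 [313. 366.]
flat 0.005 [299. 382.]
flat 0.01 [285. 398.]
ellipse pts g=5 [[234.0, 349.0], [366.0, 415.0], [298.0, 328.0], [301.0, 435.0]]
pad 1 -0.011 0.002 [375. 256.]
pad 1 -0.011 0.005 [375. 247.]
pad 1 0.011 0.002 [317. 321.]
pad 1 0.011 0.005 [317. 311.]
pad -1 -0.011 0.002 [499. 316.]
pad -1 -0.011 0.005 [500. 306.]
pad -1 0.011 0.002 [443. 382.]
pad -1 0.011 0.005 [443. 372.]
```

Run:
```python
from h import *
crop('pics/top0.png','pics/yel.png',145,280,205,345,9)
for p in [(186,294),(190,300),(158,334),(176,294),(155,328)]: print(p,p2w('top',*p,.016).round(4))
```

```text
(186, 294) [0.5049 0.2588 0.016 ]
(190, 300) [0.4949 0.2516 0.016 ]
(158, 334) [0.4374 0.3034 0.016 ]
(176, 294) [0.5047 0.2758 0.016 ]
(155, 328) [0.4473 0.3089 0.016 ]
```

View pics/yel.png

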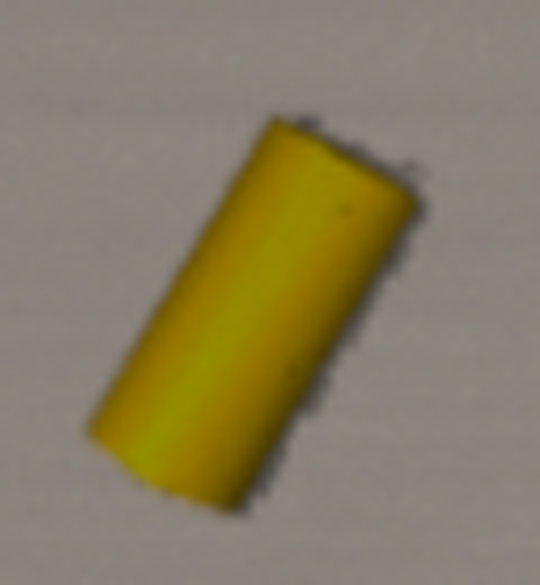

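{"method": "play_rows", "body": {"commands": "0.2 0 -7 0 -7;0.2 0 -14 0 -14;0.2 0 -21 0 -21;0.2 0 -28 0 -28;0.2 0 -35 0 -35;0.2 0 -42 0 -42;0.2 0 -49 0 -49;0.2 0 -56 0 -56;0.2 0 -63 0 -63;0.2 -2 -67 0 -70"}}

```text
time: 4.83
ee_pos: [0.5018, 0.0913, 0.0731]
tcp_rot: [-180.0, 0.1, 17.7]
wrist_force: [0.2, -0.2, -1.3]
opening: 0.0311
```

{"method": "play_rows", "body": {"commands": "0.2 0 0 0 -7;0.2 0 0 0 -14;0.2 0 0 0 -21;0.2 0 0 0 -28;0.2 0 0 0 -35;0.2 0 0 0 -42;0.2 0 0 0 -49;0.2 0 0 0 -56;0.2 0 0 0 -63;0.2 0 0 0 -70"}}

```text
time: 5.67
ee_pos: [0.4728, -0.0655, 0.0734]
tcp_rot: [-170.2, 1.8, -13.7]
wrist_force: [0.4, -0.6, -1.3]
opening: 0.0313
```

{"method": "play_rows", "body": {"commands": "0.2 0 0 0 -7;0.2 0 0 0 -14;0.2 0 0 -10 -21;0.2 0 0 -20 -28;0.2 0 0 -30 -35;0.2 0 0 -40 -40;0.2 0 0 -50 -40;0.2 0 0 -52 -40;0.2 0 0 -52 -40"}}

```text
time: 6.42
ee_pos: [0.3677, -0.2048, 0.0293]
tcp_rot: [-163.4, 2.7, -40.2]
wrist_force: [0.0, 0.7, -1.1]
opening: 0.0308
```

Run:
```python
from workcell import *
from h import *
o=get_obs();print(o)
for n in("scene","top"):
    im=camera(n)[:,:,::-1].copy();cv2.imwrite(f"pics/{n}3.png",im)
```

```text
{'time': 6.4167, 'q': array([-40.28149603,  -9.82436239, -28.01476654,  74.49585565,
        16.60837323, 179.94238962]), 'qd': array([-2.93017567e+01, -1.41176874e+01, -1.46554141e+01, -1.44454461e+00,
       -4.13797192e+00,  2.78730365e-02]), 'joint_efforts': array([ 4.39764887e+00, -3.26275384e+01,  4.66991079e+01,  5.54684456e-01,
        1.29195716e+00, -1.19377455e-03]), 'ee_pos': array([ 0.36765893, -0.20481196,  0.02932713]), 'tcp_rot': array([-163.38904452,    2.66979187,  -40.22622912]), 'wrist_force': array([ 0.0297784 ,  0.73831717, -1.0976243 ]), 'torque': array([-0.25241859,  0.14948164,  0.03681785]), 'opening': 0.03084216206358316}
```

View pics/scene3.png

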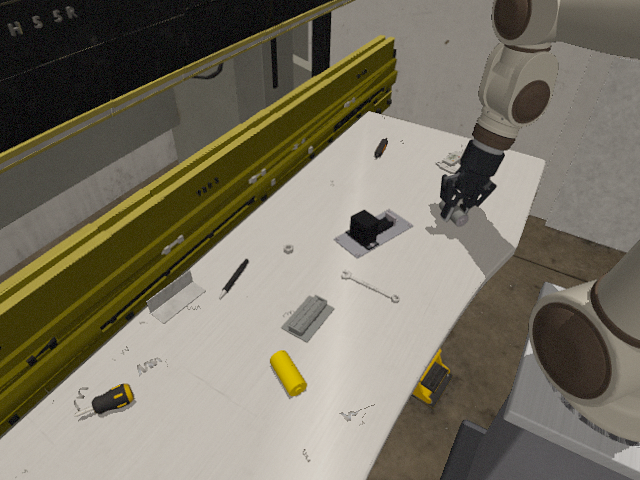

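View pics/top3.png

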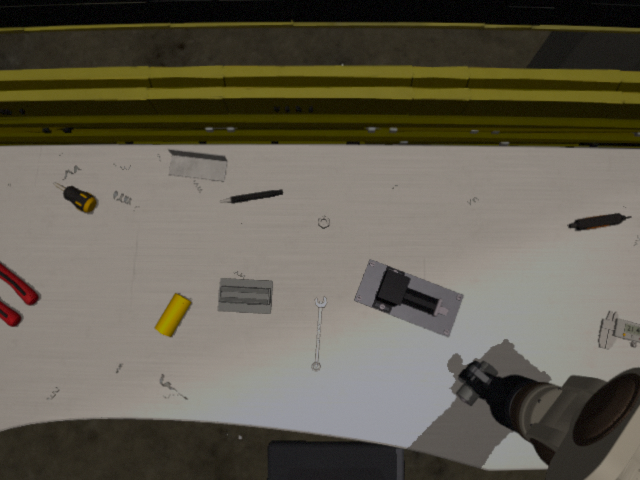

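{"method": "play_rows", "body": {"commands": "0.2 0 0 10 7;0.2 0 0 20 14"}}

```text
time: 6.68
ee_pos: [0.3684, -0.2042, 0.0506]
tcp_rot: [-163.3, 2.6, -25.8]
wrist_force: [0.1, -0.2, -1.1]
opening: 0.0312
```

{"method": "play_rows", "body": {"commands": "0.2 0 0 15 7;0.2 0 0 30 14;0.2 0 0 45 21;0.2 0 0 60 28;0.2 0 0 75 35;0.2 0 0 90 42;0.2 0 0 100 49;0.2 0 0 100 56;0.2 0 0 100 63;0.2 0 0 100 70"}}

```text
time: 7.52
ee_pos: [0.3698, -0.2045, 0.1506]
tcp_rot: [-163.3, 2.5, 44.3]
wrist_force: [0.7, -0.7, -2.1]
opening: 0.0308
```

{"method": "play_rows", "body": {"commands": "0.2 0 0 0 7;0.2 0 0 0 14;0.2 0 0 0 21;0.2 0 0 0 28;0.2 0 0 0 35;0.2 0 0 0 42;0.2 0 0 0 49;0.2 0 0 0 56;0.2 0 0 0 63;0.2 0 0 0 70"}}

```text
time: 8.35
ee_pos: [0.3697, -0.2042, 0.1504]
tcp_rot: [-163.3, 2.4, 114.3]
wrist_force: [-1.0, -0.1, -1.2]
opening: 0.0311
```

```bash
python3 -c "
from workcell import *
o=get_obs();print(o['q'].round(1),o['ee_pos'],o['tcp_rot'])"
```

```text
[-20.   -3.6  -9.1  94.9 -13.3  47.2] [ 0.36973648 -0.2041605   0.15044834] [-163.32845795    2.43354426  114.34197084]
```

{"method": "play_rows", "body": {"commands": "0.2 0 0 0 7;0.2 0 0 0 14;0.2 0 0 0 21;0.2 0 0 0 28;0.2 0 0 0 35;0.2 0 0 0 42;0.2 0 0 0 49;0.2 0 0 0 56;0.2 0 0 0 63;0.2 0 0 0 70"}}

```text
time: 9.18
ee_pos: [0.3695, -0.204, 0.1505]
tcp_rot: [-163.4, 2.4, -175.6]
wrist_force: [-0.1, -0.2, -1.7]
opening: 0.031
```

{"method": "play_rows", "body": {"commands": "0.2 0 0 0 7;0.2 0 0 0 14;0.2 0 0 0 21;0.2 0 0 0 28;0.2 0 0 0 35;0.2 0 0 0 42;0.2 0 0 0 49;0.2 0 0 0 56;0.2 0 0 0 63;0.2 0 0 0 70"}}

```text
time: 10.02
ee_pos: [0.3693, -0.2041, 0.1507]
tcp_rot: [-163.4, 2.5, -105.7]
wrist_force: [-0.1, -0.2, -0.9]
opening: 0.0313
```

```bash
python3 -c "
from workcell import *
o=get_obs();print(o['q'].round(1),o['ee_pos'],o['tcp_rot'])"
```

```text
[ -34.   -29.9  -29.6   75.2    7.5 -106.9] [ 0.36933297 -0.20411806  0.1507035 ] [-163.39144072    2.53046931 -105.66599208]
```

{"method": "play_rows", "body": {"commands": "0.2 0 0 0 7;0.2 0 0 0 14;0.2 0 0 0 21;0.2 0 0 0 28;0.2 0 0 0 35;0.2 0 0 0 42;0.2 0 0 0 49;0.2 0 0 0 56;0.2 0 0 0 63;0.2 0 0 0 70"}}

```text
time: 10.85
ee_pos: [0.3794, -0.1919, 0.1501]
tcp_rot: [-164.2, 2.7, -37.3]
wrist_force: [0.7, -0.8, -1.2]
opening: 0.0312
```

{"method": "play_rows", "body": {"commands": "0.2 0 0 0 7;0.2 0 0 0 14;0.2 0 0 0 21"}}

```text
time: 11.1
ee_pos: [0.4105, -0.1298, 0.1501]
tcp_rot: [-167.9, 2.8, -25.6]
wrist_force: [0.4, -0.9, -2.0]
opening: 0.0308
```

```bash
python3 -c "
from workcell import *
o=get_obs();print(o['q'].round(1),o['ee_pos'],o['tcp_rot'])"
```

```text
[ -25.5  -10.   -14.1   88.7   12.1 -179.9] [ 0.41045824 -0.12977351  0.15008444] [-167.91700031    2.79816151  -25.56885013]
```

{"method": "play_rows", "body": {"commands": "0.2 0 0 0 7;0.2 0 0 0 14;0.2 0 0 0 21;0.2 0 0 0 28;0.2 0 0 0 35;0.2 0 0 0 42"}}

```text
time: 11.6
ee_pos: [0.4261, -0.0158, 0.15]
tcp_rot: [-174.9, 3.5, -5.6]
wrist_force: [0.1, -0.3, -1.5]
opening: 0.0312
```

```bash
python3 -c "
from workcell import *
o=get_obs();print(o['q'].round(1),o['ee_pos'],o['tcp_rot'])"
```

```text
[  -5.6   -9.3  -13.    89.8    5.1 -179.9] [ 0.42605308 -0.01583679  0.14999076] [-174.8804178     3.51526224   -5.60579148]
```

{"method": "play_rows", "body": {"commands": "0.2 0 0 0 7;0.2 0 0 0 14;0.2 0 0 0 21"}}

```text
time: 11.85
ee_pos: [0.4198, 0.0502, 0.1499]
tcp_rot: [-178.8, 3.7, 5.9]
wrist_force: [0.5, -0.1, -2.5]
opening: 0.0311
```

{"method": "play_rows", "body": {"commands": "0.2 0 0 0 0"}}

```text
time: 11.93
ee_pos: [0.4194, 0.0512, 0.15]
tcp_rot: [-178.7, 3.7, 6.0]
wrist_force: [0.2, 0.3, -1.0]
opening: 0.0316
```

```bash
python3 -c "
from workcell import *
o=get_obs();print(o['q'].round(1),o['ee_pos'],o['tcp_rot'])"
```

```text
[   6.1   -9.5  -13.1   90.2    1.3 -179.9] [0.41937903 0.05117564 0.15004797] [-178.73526825    3.72948707    6.04756579]
```

{"method": "play_rows", "body": {"commands": "0.2 0 0 0 7;0.2 0 0 0 7;0.2 0 0 0 0;0.2 10 5 0 -7;0.2 20 10 0 -14;0.2 30 15 0 -21;0.2 40 20 0 -28;0.2 50 25 0 -35;0.2 60 30 0 -42;0.2 70 30 0 -49"}}

```text
time: 12.77
ee_pos: [0.4904, 0.0786, 0.1501]
tcp_rot: [-178.7, 3.7, -43.7]
wrist_force: [0.0, -0.6, -0.7]
opening: 0.0311
```

```bash
python3 -c "
from workcell import *
o=get_obs();print(o['q'].round(1),o['ee_pos'],o['tcp_rot'])"
```

```text
[   7.    -1.8   -5.9   87.3    3.7 -129.3] [0.49044221 0.0786369  0.15005009] [-178.74401376    3.72373556  -43.73176604]
```

{"method": "play_rows", "body": {"commands": "0.2 3 3 0 -7;0.2 6 6 0 -14;0.2 9 9 0 -21;0.2 12 12 0 -28;0.2 12 14 -10 -35;0.2 12 14 -30 -42;0.2 12 14 -60 -48;0.2 12 14 -85 -48;0.2 12 14 -105 -48;0.2 12 14 -105 -48"}}

```text
time: 13.6
ee_pos: [0.4992, 0.0916, 0.0409]
tcp_rot: [-179.1, 3.6, -91.4]
wrist_force: [-1.4, 0.5, -2.4]
opening: 0.0313
```

Run:
```python
from workcell import *
from h import *
o=get_obs();print(o['ee_pos'],o['tcp_rot'],o['time'],o['wrist_force'],o['opening'])
n='scene'
im=camera(n)[:,:,::-1].copy()
u,v=w2p(n,o['ee_pos']);print(n,u,v)
cv2.imwrite(f"pics/{n}4.png",im)
a,b=int(u),int(v);print(a-50,b-40)
crop(f"pics/{n}4.png",f"pics/{n}4c.png",a-55,b-40,a+45,b+35,8)
```

```text
[0.49922032 0.09163042 0.04090773] [-179.1427231     3.59707981  -91.42634732] 13.6 [-1.41552175  0.48332157 -2.38946304] 0.03131526893376861
scene 330.51535508461296 278.697196214808
280 238
```

View pics/scene4c.png

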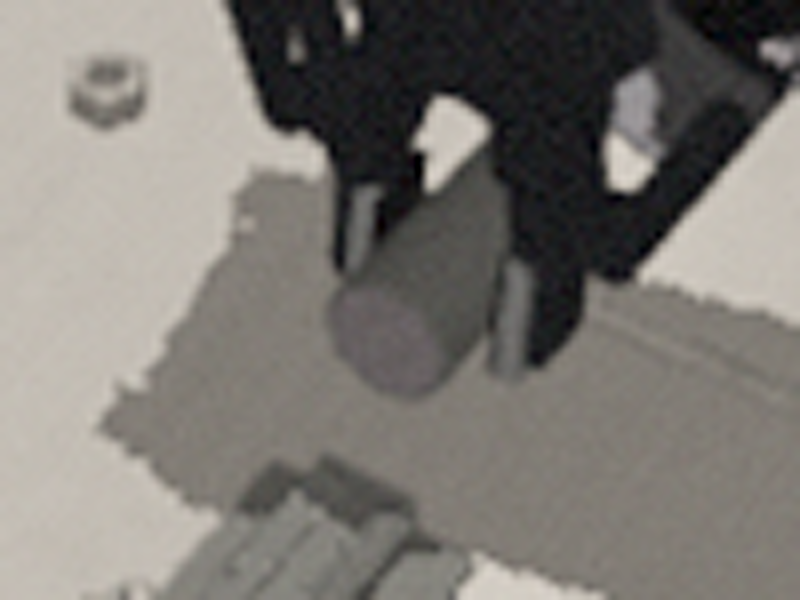

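Run:
```python
from h import *
a=cv2.imread('pics/scene4.png');b=cv2.imread('pics/scene2.png')
A=a[263:293,312:342];B=b[278:308,284:314]
def e(x):
    x=cv2.resize(x,None,fx=13,fy=13,interpolation=cv2.INTER_CUBIC).astype(float);return np.clip((x-40)*2.0,0,255).astype('uint8')
cv2.imwrite('pics/faces.png',np.hstack([e(A),e(B)]))
```

```text
(no output)
```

View pics/faces.png

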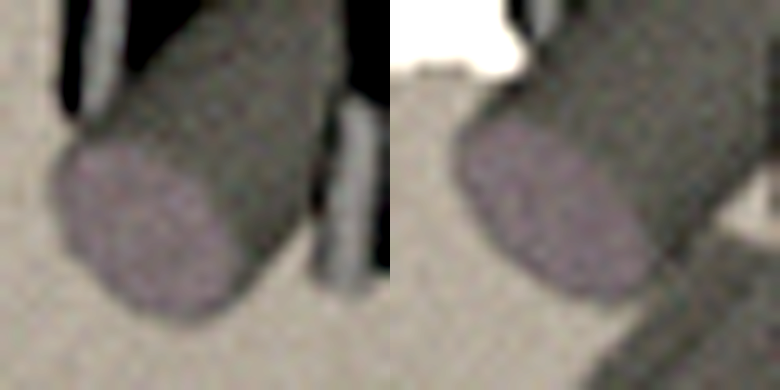

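Run:
```python
from h import *
a=cv2.imread('pics/top0.png')
A=a[278:312,205:240];B=a[278:312,248:283]
def e(x):
    x=cv2.resize(x,None,fx=11,fy=11,interpolation=cv2.INTER_NEAREST).astype(float);return np.clip((x-30)*2.0,0,255).astype('uint8')
cv2.imwrite('pics/ends.png',np.hstack([e(A),e(B)]))
```

```text
(no output)
```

View pics/ends.png

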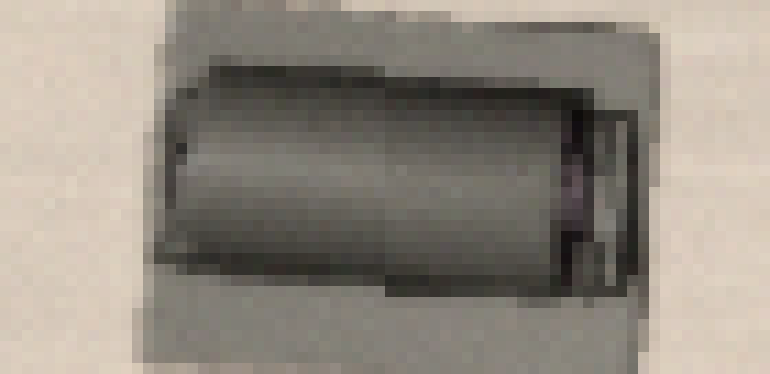

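{"method": "play_rows", "body": {"commands": "0.2 2 2 -5 0;0.2 4 3 -13 0;0.2 4 3 -20 0;0.2 4 3 -25 0;0.2 4 3 -25 0;0.2 4 3 -25 0", "force": 25}}

```text
time: 14.15
ee_pos: [0.5058, 0.0952, 0.0207]
tcp_rot: [-178.7, 3.6, -91.4]
wrist_force: [0.8, -0.6, -1.1]
opening: 0.031
```

{"method": "play_rows", "body": {"commands": "0.2 0 0 -3 0;0.2 0 0 -5 0;0.2 0 0 -7 0;0.2 0 0 -8 0;0.2 0 0 -8 0"}}

```text
time: 14.57
ee_pos: [0.5058, 0.0951, 0.0126]
tcp_rot: [-178.7, 3.6, -91.4]
wrist_force: [-0.5, -0.7, -0.7]
opening: 0.0307
```

{"method": "play_rows", "body": {"commands": "0.2 0 0 -1 0;0.2 0 0 -2 0;0.2 0 0 -2 0"}}

```text
time: 14.82
ee_pos: [0.5061, 0.095, 0.0115]
tcp_rot: [-178.7, 3.6, -91.4]
wrist_force: [-2.3, -2.7, 5.6]
opening: 0.0307
```

{"method": "play_rows", "body": {"commands": "0.2 0 0 -1 0;0.2 0 0 -2 0;0.2 0 0 -2 0;0.2 0 0 -2 0"}}

```text
time: 15.15
ee_pos: [0.5065, 0.0947, 0.0101]
tcp_rot: [-178.6, 3.6, -91.4]
wrist_force: [-2.2, -4.9, 9.4]
opening: 0.0312
```

{"method": "play_rows", "body": {"commands": "0.2 0 0 -1 0;0.2 0 0 -2 0;0.2 0 0 -2 0;0.2 0 0 -2 0"}}

```text
time: 15.48
ee_pos: [0.5068, 0.0945, 0.0083]
tcp_rot: [-178.6, 3.6, -91.4]
wrist_force: [-3.5, -6.6, 9.5]
opening: 0.0313
```

```bash
cat > see.py <<'E'
from workcell import *
from h import *
import sys
def see(tag,n='scene',w=50,k=8,du=0,dv=0):
    o=get_obs();print(o['ee_pos'].round(4),o['tcp_rot'].round(1),round(o['time'],2),o['wrist_force'].round(1),o['torque'].round(2),o['opening'])
    im=camera(n)[:,:,::-1].copy();u,v=w2p(n,o['ee_pos']);cv2.imwrite(f"pics/{tag}.png",im)
    a,b=int(u)+du,int(v)+dv;print('origin',a-w,b-int(w*.8))
    crop(f"pics/{tag}.png",f"pics/{tag}c.png",a-w,b-int(w*.8),a+w,b+int(w*.7),k)
if __name__=='__main__': see(sys.argv[1],*(sys.argv[2:3]))
E
python3 see.py tilt1
```

```text
[0.5068 0.0945 0.0083] [-178.6    3.6  -91.4] 15.48 [-3.5 -6.6  9.5] [-0.8   0.51  0.11] 0.03128274273447636
origin 275 250
```

View pics/tilt1c.png

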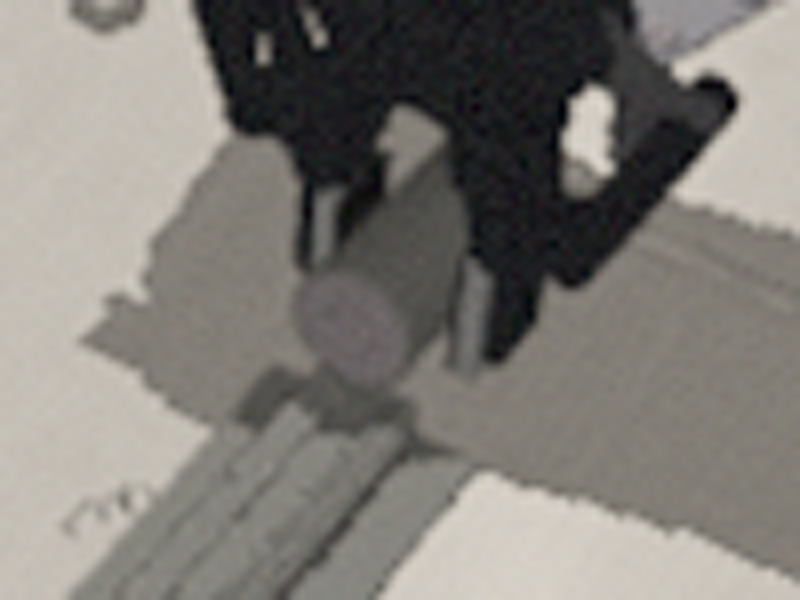

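{"method": "play_rows", "body": {"commands": "0.2 0 0 -1 0;0.2 0 0 -1 0;0.2 0 0 -1 0;0.2 0 0 10 0;0.2 0 0 25 0;0.2 0 0 45 0;0.2 0 0 65 0;0.2 0 0 85 0;0.2 0 0 85 0;0.2 0 0 85 0"}}

```text
time: 16.37
ee_pos: [0.5067, 0.0954, 0.0931]
tcp_rot: [-178.6, 3.7, -91.4]
wrist_force: [-1.0, -1.0, -0.6]
opening: 0.0308
```

```bash
python3 see.py tilt2
```

```text
[0.5067 0.0954 0.0931] [-178.6    3.7  -91.4] 16.37 [-1.  -1.  -0.6] [-0.04 -0.01 -0.01] 0.030775987051662006
origin 276 217
```

View pics/tilt2c.png

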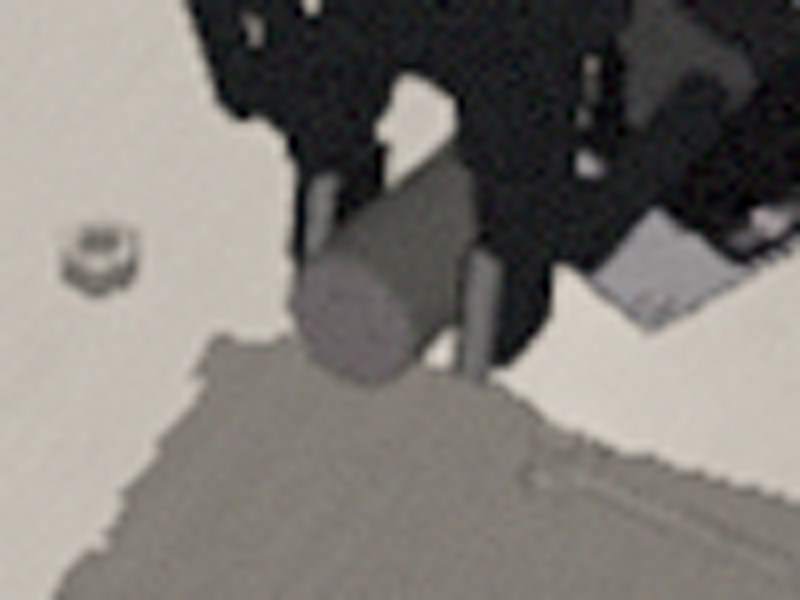

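Run:
```python
from h import *
o=np.array([.5067,.0954,.0931]);Rm=R.from_euler('xyz',[-178.6,3.7,-91.4],degrees=True).as_matrix()
tx=Rm[:,0]; yaw=np.radians(-91.4); h=np.array([np.cos(yaw),np.sin(yaw),0]) # flat dir horizontal
f=lambda p:((w2p('scene',p)-[276,217]+.5)*8-.5).round(0)
for s in(1,-1): print('pad',f(o-tx*.011+Rm[:,1]*s*.0156+np.array([0,0,.004])))
gr=o-Rm[:,2]*.0199
for g in(0,.0015,.003):
  for t in(.06,.2,.25,.3):
    u=h*np.cos(t)+np.array([0,0,-np.sin(t)]);print(g,t,f(gr+u*(g-.033)),f(gr+u*(g-.035)))
```

```text
pad [447. 373.]
pad [323. 316.]
0 0.06 [337. 344.] [332. 350.]
0 0.2 [339. 327.] [334. 331.]
0 0.25 [340. 320.] [336. 324.]
0 0.3 [342. 313.] [337. 317.]
0.0015 0.06 [341. 340.] [336. 346.]
0.0015 0.2 [343. 324.] [338. 328.]
0.0015 0.25 [344. 317.] [339. 321.]
0.0015 0.3 [345. 311.] [340. 314.]
0.003 0.06 [345. 337.] [340. 342.]
0.003 0.2 [347. 321.] [342. 325.]
0.003 0.25 [348. 315.] [343. 318.]
0.003 0.3 [349. 309.] [344. 312.]
```

{"method": "play_rows", "body": {"commands": "0.2 -1 -8 2 -7;0.2 -1 -16 4 -14;0.2 -2 -24 6 -21;0.2 -2 -32 6 -28;0.2 -3 -40 6 -35;0.2 -3 -48 6 -42;0.2 -4 -56 6 -49;0.2 -4 -64 6 -56;0.2 -5 -72 6 -63;0.2 -5 -80 6 -70"}}

```text
time: 17.25
ee_pos: [0.5, 0.0148, 0.0963]
tcp_rot: [-178.8, 3.5, -161.7]
wrist_force: [0.0, 0.8, -1.1]
opening: 0.031
```

```bash
python3 -c "
from workcell import *
o=get_obs();print(o['q'].round(1),o['ee_pos'],o['tcp_rot'])"
```

```text
[  1.8  -6.2 -16.   76.4  -0.2 -16.4] [0.50002624 0.01479331 0.09629456] [-178.76825951    3.5247234  -161.72396184]
```

{"method": "play_rows", "body": {"commands": "0.2 -1 -9 0 -7;0.2 -1 -18 0 -14;0.2 -2 -27 0 -21;0.2 -2 -36 0 -28;0.2 -3 -45 0 -35;0.2 -3 -54 0 -42;0.2 -4 -63 0 -49;0.2 -4 -72 0 -56;0.2 -5 -81 0 -63;0.2 -5 -90 0 -70"}}

```text
time: 18.08
ee_pos: [0.4951, -0.075, 0.0963]
tcp_rot: [-178.6, 3.5, 128.3]
wrist_force: [-0.4, -0.3, -1.3]
opening: 0.031
```

{"method": "play_rows", "body": {"commands": "0.2 0 -9 0 -7;0.2 -1 -18 0 -14;0.2 -1 -27 0 -21;0.2 -1 -36 0 -28;0.2 -2 -45 0 -35;0.2 -2 -54 0 -42;0.2 -3 -63 0 -49;0.2 -3 -70 0 -56;0.2 -3 -74 0 -59;0.2 -3 -74 0 -59"}}

```text
time: 18.92
ee_pos: [0.4923, -0.1493, 0.0963]
tcp_rot: [-178.6, 3.7, 69.4]
wrist_force: [0.5, 0.8, -1.7]
opening: 0.0311
```

{"method": "play_rows", "body": {"commands": "0.2 0 0 0 0"}}

```text
time: 19.0
ee_pos: [0.4924, -0.1487, 0.0966]
tcp_rot: [-178.6, 3.6, 69.7]
wrist_force: [0.1, 0.2, -1.6]
opening: 0.0312
```

```bash
python3 see.py h1; python3 -c "
from workcell import *
o=get_obs();print(o['q'].round(1))"
```

```text
[ 0.4924 -0.1487  0.0966] [-178.6    3.6   69.7] 19.0 [ 0.1  0.2 -1.6] [ 0.07 -0.03  0.03] 0.031194504886200732
origin 340 149
[-14.8   1.3  -8.7  81.7  -3.5  95.5]
```

View pics/h1c.png

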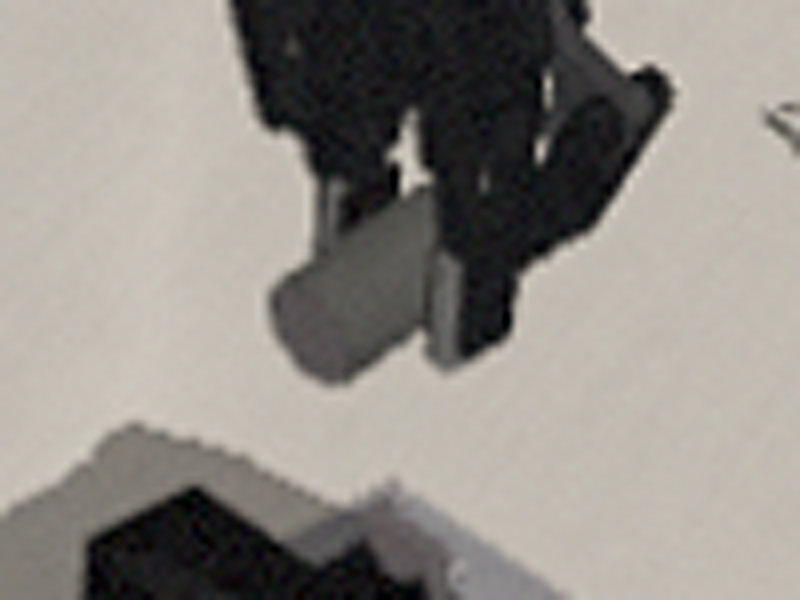

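{"method": "play_rows", "body": {"commands": "0.2 0 0 -15 0;0.2 0 0 -30 0;0.2 0 0 -45 0;0.2 0 0 -57 0;0.2 0 0 -65 0;0.2 0 0 -70 0;0.2 0 0 -70 0;0.2 0 0 -70 0", "force": 30}}

```text
time: 19.72
ee_pos: [0.4931, -0.1488, 0.0282]
tcp_rot: [-178.7, 3.6, 69.6]
wrist_force: [0.0, 0.7, -1.5]
opening: 0.031
```

```bash
python3 see.py h2;python3 see.py h2t top
```

```text
[ 0.4931 -0.1488  0.0282] [-178.7    3.6   69.6] 19.72 [ 0.   0.7 -1.5] [ 0.08 -0.03 -0.  ] 0.031019980115802554
origin 336 175
[ 0.4933 -0.1489  0.0285] [-178.8    3.6   69.6] 19.77 [ 0.5 -0.6 -1.9] [ 0.09 -0.06  0.  ] 0.031153782240584307
origin 381 262
```

View pics/h2c.png

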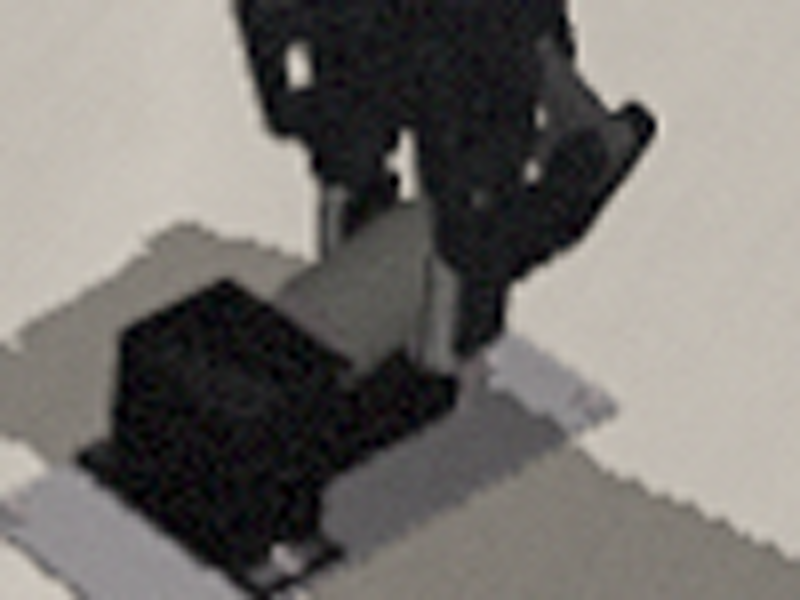

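View pics/h2tc.png

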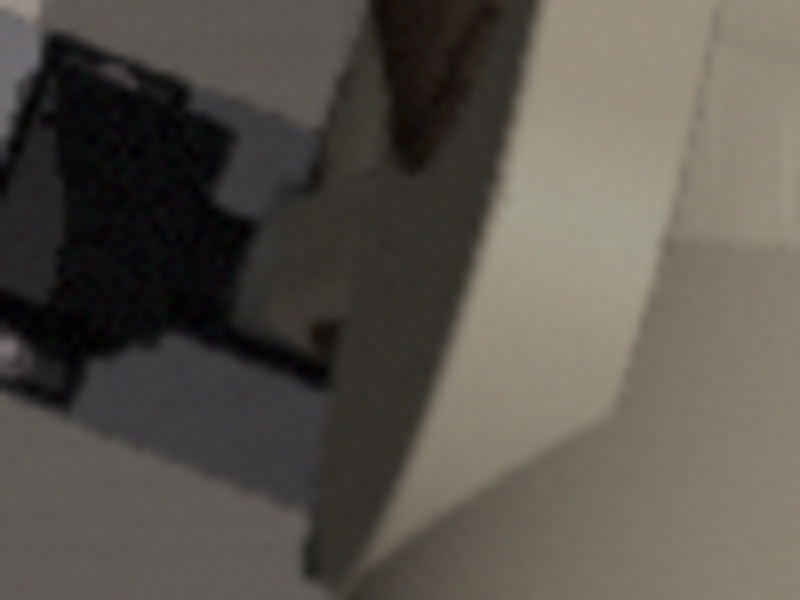

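Run:
```python
import io,contextlib
with contextlib.redirect_stdout(io.StringIO()):
    from m import *
O=(381,262)
print('hood',hx(P('top',O,8,[(237,130),(182,332)],.058)))
print('cell z38',hx(P('top',O,8,[(292,188),(237,318)],.038)))
print('cell limb far', hx(P('top',O,8,[(318,185),(325,350)],.042)))
tc=np.array([[493.2,-148.9]]);print('tcp',hx(tc))
crop('pics/h2t.png','pics/h2td.png',381,270,431,320,12)
```

```text
hood [[13.8, -23.1], [10.1, 18.8]]
cell z38 [[-2.5, -19.1], [-1.1, 9.8]]
cell limb far [[-6.8, -21.0], [-19.6, 10.0]]
tcp [[-35.4, -1.2]]
```

View pics/h2td.png

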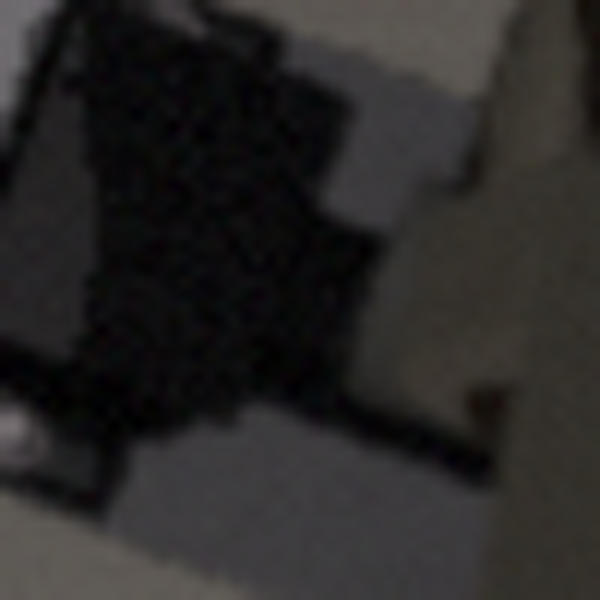

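Run:
```python
import io,contextlib
with contextlib.redirect_stdout(io.StringIO()):
    from m import *
print('rail up',hx(P('top',TH,6,[(380,228),(565,294)],.02)),'lo',hx(P('top',TH,6,[(345,318),(530,390)],.02)))
O=(381,270)
print('now rail lo',hx(P('top',O,12,[(300,405),(488,482)],.02)),'cell lims z38',hx(P('top',O,12,[(405,205),(352,388)],.038)))
for z in(.03,.045): print(hx(P('top',O,12,[(405,205),(352,388)],z)))
```

```text
rail up [[8.4, -12.4], [-45.6, -13.7]] lo [[8.8, 14.5], [-45.6, 14.7]]
now rail lo [[3.1, 13.5], [-24.7, 14.1]] cell lims z38 [[0.8, -15.1], [-1.0, 10.9]]
[[0.1, -16.3], [-1.8, 9.9]]
[[1.5, -14.1], [-0.3, 11.7]]
```

{"method": "play_rows", "body": {"commands": "0.2 0 2 -2 0;0.2 0 4 -4 0;0.2 1 6 -5 0;0.2 1 8 -5 0;0.2 2 10 -5 0;0.2 3 12 -5 0;0.2 3 13 -5 0;0.2 3 13 -5 0"}}

```text
time: 20.48
ee_pos: [0.4961, -0.1356, 0.0229]
tcp_rot: [-178.7, 3.6, 69.6]
wrist_force: [0.3, 0.4, -0.2]
opening: 0.0312
```

{"method": "play_rows", "body": {"commands": "0.2 0 1 -1 0;0.2 1 2 -2 0;0.2 1 3 -2 0;0.2 1 4 -2 0;0.2 1 4 -2 0"}}

```text
time: 20.9
ee_pos: [0.4969, -0.1317, 0.0208]
tcp_rot: [-178.7, 3.6, 69.6]
wrist_force: [0.1, 0.6, -0.6]
opening: 0.031
```

{"method": "play_rows", "body": {"commands": "0.2 0 1 0 0;0.2 1 2 0 0;0.2 1 2 0 0"}}

```text
time: 21.15
ee_pos: [0.4982, -0.1297, 0.0209]
tcp_rot: [-178.7, 3.6, 69.6]
wrist_force: [-0.6, 0.4, -1.7]
opening: 0.0308
```

{"method": "play_rows", "body": {"commands": "0.2 0 1 0 0;0.2 1 2 0 0;0.2 1 2 0 0"}}

```text
time: 21.4
ee_pos: [0.4987, -0.1281, 0.0209]
tcp_rot: [-178.7, 3.7, 69.6]
wrist_force: [-2.5, -2.2, -0.1]
opening: 0.0311
```

{"method": "play_rows", "body": {"commands": "0.2 0 1 0 0;0.2 0 1 0 0"}}

```text
time: 21.57
ee_pos: [0.4989, -0.1272, 0.021]
tcp_rot: [-178.7, 3.7, 69.6]
wrist_force: [-1.8, -5.0, 0.3]
opening: 0.0307
```

{"method": "play_rows", "body": {"commands": "0.2 0 0 0 0;0.2 0 1 0 0;0.2 1 2 0 0;0.2 1 3 0 0;0.2 1 3 0 0", "force": 40}}

```text
time: 21.98
ee_pos: [0.5, -0.1244, 0.0211]
tcp_rot: [-178.8, 3.7, 69.6]
wrist_force: [-2.3, -6.7, 0.0]
opening: 0.031
```

{"method": "play_rows", "body": {"commands": "0.2 0 1 0 0;0.2 1 2 0 0;0.2 1 2 0 0;0.2 1 2 0 0"}}

```text
time: 22.32
ee_pos: [0.5007, -0.1227, 0.021]
tcp_rot: [-178.7, 3.8, 69.6]
wrist_force: [-4.7, -8.0, 0.8]
opening: 0.0309
```

{"method": "play_rows", "body": {"commands": "0.2 0 1 0 0;0.2 1 2 0 0;0.2 1 2 0 0;0.2 1 2 0 0"}}

```text
time: 22.65
ee_pos: [0.5014, -0.121, 0.021]
tcp_rot: [-178.7, 3.8, 69.6]
wrist_force: [-5.2, -9.8, 2.0]
opening: 0.0307
```

```bash
python3 see.py in1
```

```text
[ 0.5014 -0.121   0.021 ] [-178.7    3.8   69.6] 22.65 [-5.2 -9.8  2. ] [-1.89  1.03  0.09] 0.030690654301663678
origin 327 183
```

View pics/in1c.png

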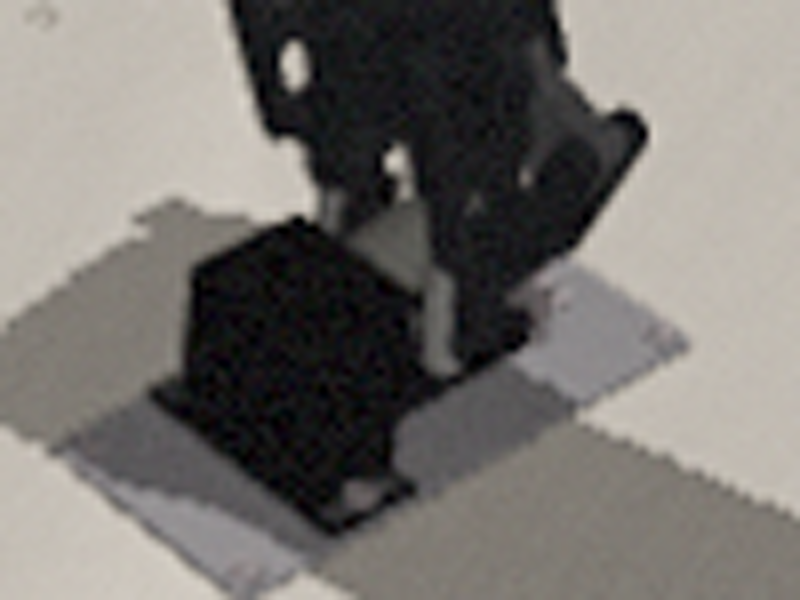

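{"method": "play_rows", "body": {"commands": "0.2 0 0 -1 0;0.2 0 0 -2 0;0.2 0 0 -3 0;0.2 0 0 -3 0", "force": 30}}

```text
time: 23.03
ee_pos: [0.5019, -0.1211, 0.0188]
tcp_rot: [-178.8, 3.8, 69.6]
wrist_force: [-6.5, -8.9, 7.8]
opening: 0.0308
```

{"method": "play_rows", "body": {"commands": "0.2 0 0 -1 0;0.2 0 0 -2 0;0.2 0 0 -2 0"}}

```text
time: 23.28
ee_pos: [0.5022, -0.1212, 0.0171]
tcp_rot: [-178.8, 3.8, 69.6]
wrist_force: [-4.9, -10.9, 9.9]
opening: 0.0306
```

{"method": "play_rows", "body": {"commands": "0.2 0 0 -1 0;0.2 0 0 -2 0;0.2 0 0 -2 0;0.2 0 0 -2 0"}}

```text
time: 23.62
ee_pos: [0.5024, -0.1213, 0.0153]
tcp_rot: [-178.9, 3.8, 69.6]
wrist_force: [-5.4, -10.8, 9.8]
opening: 0.0312
```

{"method": "play_rows", "body": {"commands": "0.2 0 0 -1 0;0.2 0 0 -2 0;0.2 0 0 -2 0;0.2 0 0 -2 0"}}

```text
time: 23.95
ee_pos: [0.5024, -0.1214, 0.0136]
tcp_rot: [-178.9, 3.8, 69.5]
wrist_force: [-6.4, -11.3, 11.5]
opening: 0.0313
```

{"method": "play_rows", "body": {"commands": "0.2 0 -0.5 -1 0;0.2 -0.3 -0.7 -2 0;0.2 -0.3 -0.7 -2 0;0.2 -0.3 -0.7 -2 0"}}

```text
time: 24.28
ee_pos: [0.5022, -0.1215, 0.0126]
tcp_rot: [-178.9, 3.7, 69.6]
wrist_force: [-10.1, -7.5, 20.6]
opening: 0.0307
```

```bash
python3 see.py in2;python3 see.py in2t top
```

```text
[ 0.5022 -0.1215  0.0126] [-178.9    3.7   69.6] 24.28 [-10.1  -7.5  20.6] [-1.08  2.11  0.05] 0.030710003917095947
origin 326 186
[ 0.5022 -0.1216  0.0126] [-178.9    3.7   69.6] 24.33 [-9.6 -6.6 21.6] [-1.1   2.07 -0.02] 0.031210295645609187
origin 363 258
```

View pics/in2c.png

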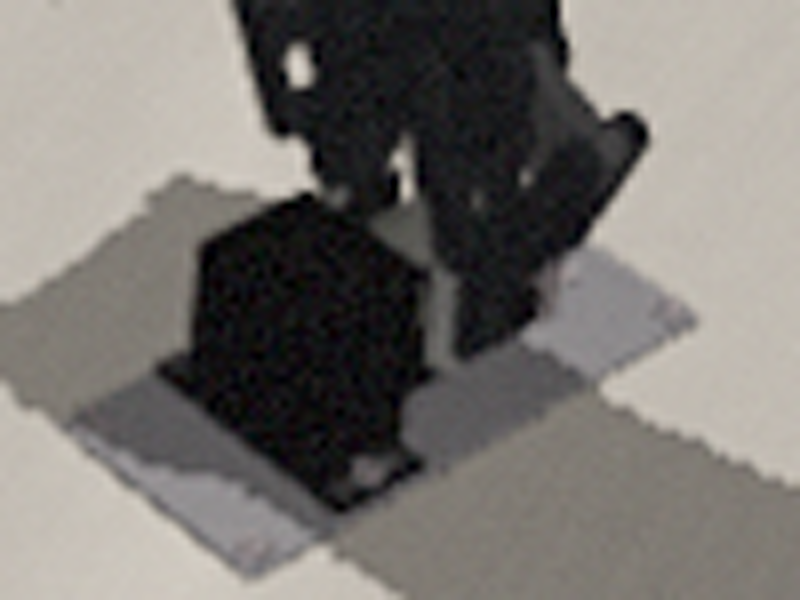

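View pics/in2tc.png

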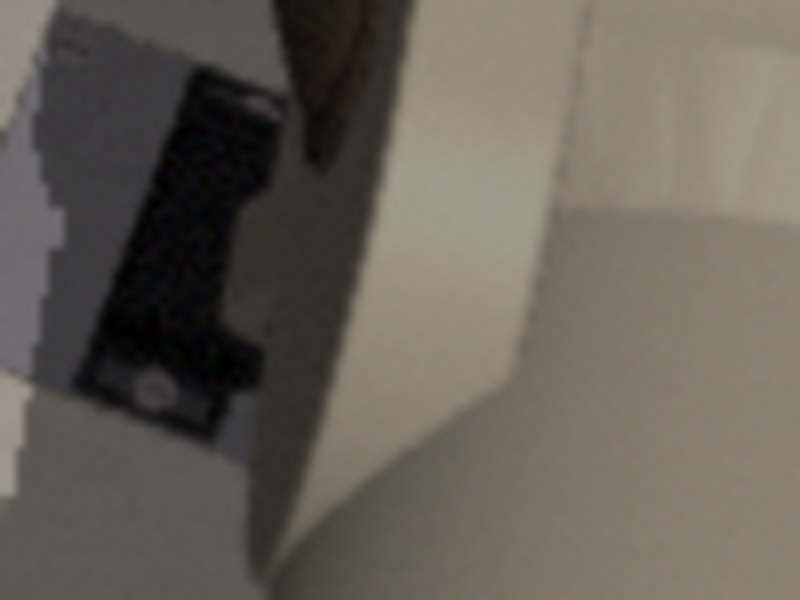

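{"method": "play_rows", "body": {"commands": "0.2 0 0 1 0;0.2 -0.7 0.3 1.5 0;0.2 -1.4 0.5 1.5 0;0.2 -1.4 0.5 1.5 0"}}

```text
time: 24.72
ee_pos: [0.5019, -0.1215, 0.0131]
tcp_rot: [-179.0, 3.7, 69.5]
wrist_force: [0.4, -9.8, 6.6]
opening: 0.031
```

{"method": "play_rows", "body": {"commands": "0.2 0.5 0.3 0 0;0.2 0.6 0.5 -1 0;0.2 0.6 0.5 -1.5 0;0.2 0.6 0.5 -1.5 0"}}

```text
time: 25.05
ee_pos: [0.5019, -0.1214, 0.0123]
tcp_rot: [-179.0, 3.8, 69.5]
wrist_force: [-5.6, -12.4, 15.6]
opening: 0.0311
```

{"method": "play_rows", "body": {"commands": "0.2 -0.2 -0.6 0 0;0.2 -0.2 -0.6 -0.7 0;0.2 -0.2 -0.6 -1 0;0.2 -0.2 -0.6 -1 0"}}

```text
time: 25.38
ee_pos: [0.5016, -0.1215, 0.0111]
tcp_rot: [-178.9, 3.7, 69.5]
wrist_force: [-5.7, -10.8, 15.6]
opening: 0.0308
```

{"method": "play_rows", "body": {"commands": "0.2 0 0 -0.5 0;0.2 0 0 -1 0;0.2 0 0 -1 0;0.2 0 0 -1 0"}}

```text
time: 25.72
ee_pos: [0.5015, -0.1216, 0.0101]
tcp_rot: [-178.9, 3.8, 69.5]
wrist_force: [-5.6, -9.3, 15.4]
opening: 0.0309
```

{"method": "play_rows", "body": {"commands": "0.2 0 0 1 0;0.2 0 0 2 0;0.2 0 0 2 0"}}

```text
time: 25.97
ee_pos: [0.5015, -0.1213, 0.0109]
tcp_rot: [-178.9, 3.7, 69.6]
wrist_force: [-1.4, -9.6, 5.7]
opening: 0.0307
```

{"method": "play_rows", "body": {"commands": "0.4 0 0 0 0;0.5 0 0 0 0;0.6 0 0 0 0;0.7 0 0 0 0;0.7 0 0 0 0;0.7 0 0 0 0", "force": 20}}

```text
time: 26.47
ee_pos: [0.5007, -0.1199, 0.0098]
tcp_rot: [-178.7, 3.6, 69.6]
wrist_force: [0.0, 0.6, 0.1]
opening: 0.0597
```

Released; raise clear and move aside to look.

{"method": "play_rows", "body": {"commands": "0.7 0 0 10 0;0.7 0 0 25 0;0.7 0 0 45 0;0.7 0 0 65 0;0.7 -20 -15 85 0;0.7 -50 -40 100 0;0.7 -80 -70 110 0;0.7 -110 -100 115 0;0.7 -120 -120 115 0;0.7 -120 -120 115 0"}}

```text
time: 27.3
ee_pos: [0.3788, -0.243, 0.1266]
tcp_rot: [-178.9, 3.7, 69.4]
wrist_force: [-0.1, 0.7, 1.0]
opening: 0.0602
```

Run:
```python
from workcell import *
from h import *
print(get_obs()['ee_pos'],get_obs()['time'])
for n in("scene","top"):
    cv2.imwrite(f"pics/{n}5.png",camera(n)[:,:,::-1])
crop('pics/scene5.png','pics/s5c.png',325,200,425,265,8)
crop('pics/top5.png','pics/t5c.png',345,250,475,345,6)
```

```text
[ 0.37878139 -0.24302433  0.12660626] 27.3
```

View pics/s5c.png

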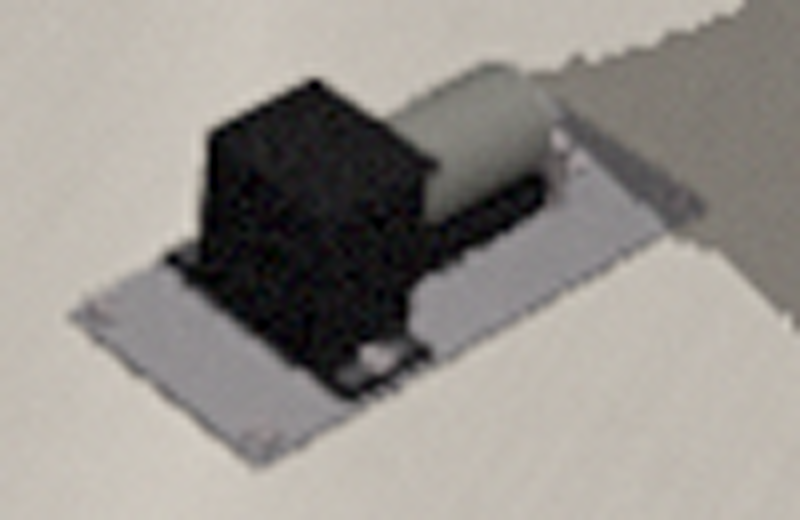

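View pics/t5c.png

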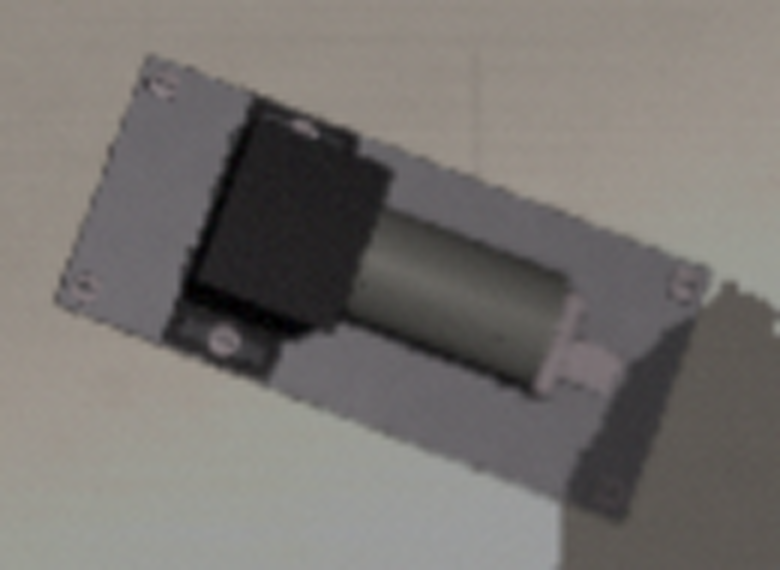

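```bash
cat > ov.py <<'E'
import io,contextlib,sys
with contextlib.redirect_stdout(io.StringIO()):
    from m import *
from scipy.optimize import least_squares
# carrier frame per camera from that camera's own holder measurement
fr={'top':(c,a),'scene':(c2,a2)}
crops={'scene':((325,200),8),'top':((345,250),6)}
def outline(n,t,x0,z0=30.,lat=0.):
    cc,aa=fr[n];aa3=np.array([aa[0],aa[1],0]);nn=np.array([-aa[1],aa[0],0])
    ctr=np.array([cc[0],cc[1],0])+aa3*x0+nn*lat+np.array([0,0,z0])
    u=aa3*np.cos(t)-np.array([0,0,1])*np.sin(t);w=np.cross(u,nn)
    pts=[]
    for s in np.linspace(-33,35,60):
        for f in np.linspace(0,2*np.pi,90): pts.append(ctr+u*s+16*(np.cos(f)*nn+np.sin(f)*w))
    o,k=crops[n]
    px=np.array([w2p(n,p/1000) for p in pts]);return ((px-o+.5)*k-.5)
for n,src in(('scene',sys.argv[1]),('top',sys.argv[2])):
    for t,col in((0,(0,255,0)),(.1,(0,0,255))):
        im=cv2.imread(src if n=='scene' else sys.argv[2]) if t==0 else im
        # pivot: flat lower edge stays on rail
        ctr_x=-12.5+3; z0=14+16*np.cos(t)+35*np.sin(t)
        h=cv2.convexHull(outline(n,t,ctr_x,z0).astype(np.float32)).astype(int)
        cv2.polylines(im,[h],True,col,1)
    cv2.imwrite(f'pics/ov_{n}.png',im)
E
python3 ov.py pics/s5c.png pics/t5c.png
```

```text
Traceback (most recent call last):
  File "ov.py", line 22, in <module>
    h=cv2.convexHull(outline(n,t,ctr_x,z0).astype(np.float32)).astype(int)
                     ~~~~~~~^^^^^^^^^^^^^^
  File "ov.py", line 16, in outline
    px=np.array([w2p(n,p/1000) for p in pts]);return ((px-o+.5)*k-.5)
                 ~~~^^^^^^^^^^
  File "h.py", line 11, in w2p
    c,A=_c(n);q=A.T@(np.asarray(p)-c['eye']);s=q[:2]/q[2];s=s*(1+c['k1']*(s@s))
        ~~^^^
  File "h.py", line 5, in _c
    c=get_calibration(n);return c,R.from_euler('xyz',c['attitude'],degrees=True).as_matrix()
ValueError: time passes only in moves, steps and waits
```

Too many calibration calls; cache them.

```bash
sed -i 's/^def _c(n):/import functools\n@functools.lru_cache\ndef _c(n):/' h.py; python3 ov.py pics/s5c.png pics/t5c.png
```

```text
(no output)
```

View pics/ov_scene.png

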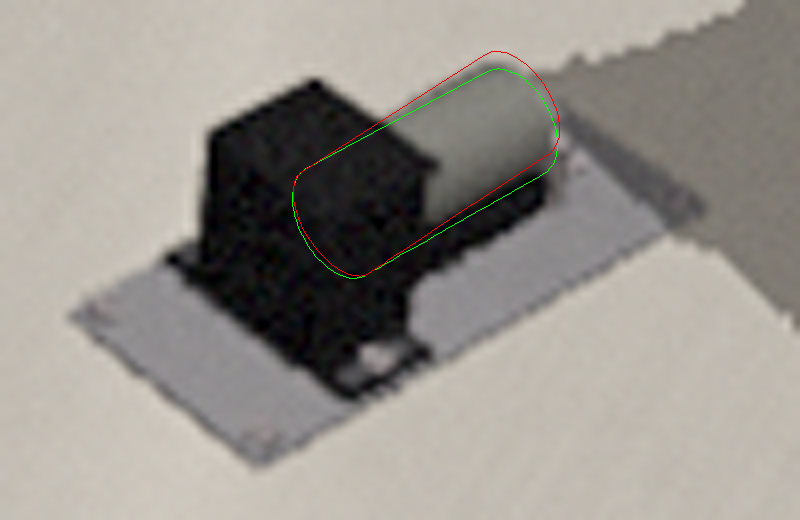

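View pics/ov_top.png

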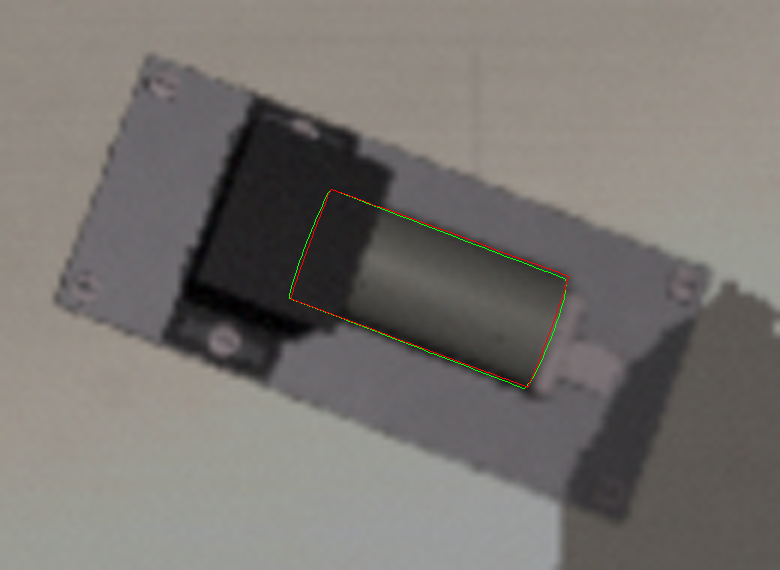

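{"method": "play_rows", "body": {"commands": "0 15 12 0 0;0 35 28 0 0;0 60 48 0 0;0 80 65 -5 0;0 100 80 -15 0;0 111 92 -30 0;0 111 92 -45 0;0 111 92 -60 0;0 111 92 -70 0;0 111 92 -70 0"}}

```text
time: 28.23
ee_pos: [0.4909, -0.1468, 0.0526]
tcp_rot: [-178.5, 3.7, 69.7]
wrist_force: [-0.6, -0.6, -0.6]
opening: -0.0003
```

{"method": "play_rows", "body": {"commands": "0 0 0 -2 0;0 0 0 -4 0;0 0 0 -6 0;0 0 0 -6 0"}}

```text
time: 28.57
ee_pos: [0.4918, -0.1483, 0.0492]
tcp_rot: [-178.8, 3.6, 69.6]
wrist_force: [-0.2, -1.1, -0.5]
opening: 0.0
```

{"method": "play_rows", "body": {"commands": "0 0 0 -1 0;0 0 0 -1.5 0;0 0 0 -1.5 0"}}

```text
time: 28.82
ee_pos: [0.4917, -0.1483, 0.0475]
tcp_rot: [-178.7, 3.6, 69.6]
wrist_force: [0.2, -0.1, 1.0]
opening: 0.0
```

{"method": "play_rows", "body": {"commands": "0 0 0 -0.5 0;0 0 0 -1 0;0 0 0 -1 0"}}

```text
time: 29.07
ee_pos: [0.4919, -0.1483, 0.0472]
tcp_rot: [-178.8, 3.7, 69.6]
wrist_force: [-2.2, 0.5, 5.7]
opening: 0.0001
```

{"method": "play_rows", "body": {"commands": "0 0 0 -0.5 0;0 0 0 -1 0;0 0 0 -1.2 0;0 0 0 -1.2 0"}}

```text
time: 29.4
ee_pos: [0.4921, -0.1484, 0.047]
tcp_rot: [-178.8, 3.7, 69.6]
wrist_force: [-4.2, 0.9, 13.7]
opening: 0.0001
```

{"method": "play_rows", "body": {"commands": "0 0 0 -0.3 0;0 0 0 -0.5 0;0 0 0 -0.5 0"}}

```text
time: 29.65
ee_pos: [0.4921, -0.1484, 0.0469]
tcp_rot: [-178.8, 3.7, 69.6]
wrist_force: [-4.9, 1.4, 17.4]
opening: 0.0003
```

{"method": "play_rows", "body": {"commands": "0 0 0 4 0;0 0 0 8 0;0 3 8 8 0;0 6 16 8 0;0 9.2 24.3 8 0;0 9.2 24.3 8 0;0 9.2 24.3 6 0;0 9.2 24.3 4.5 0;0 9.2 24.3 4.5 0"}}

```text
time: 30.4
ee_pos: [0.5006, -0.1238, 0.0485]
tcp_rot: [-178.7, 3.7, 69.6]
wrist_force: [-0.6, -0.4, 0.2]
opening: 0.0001
```

{"method": "play_rows", "body": {"commands": "0 0 0 -1 0;0 0 0 -1.5 0;0 0 0 -1.5 0"}}

```text
time: 30.65
ee_pos: [0.5008, -0.124, 0.0475]
tcp_rot: [-178.7, 3.7, 69.6]
wrist_force: [-0.1, 1.0, 0.9]
opening: -0.0001
```

{"method": "play_rows", "body": {"commands": "0 0 0 -0.5 0;0 0 0 -1 0;0 0 0 -1 0"}}

```text
time: 30.9
ee_pos: [0.5009, -0.124, 0.0471]
tcp_rot: [-178.8, 3.7, 69.6]
wrist_force: [-2.0, -0.6, 4.3]
opening: -0.0001
```

{"method": "play_rows", "body": {"commands": "0 0 0 10 0;0 0 0 25 0;0 0 0 45 0;0 -10 -10 65 0;0 -40 -40 80 0;0 -70 -70 90 0;0 -100 -100 90 0;0 -120 -120 90 0;0 -120 -120 90 0"}}

```text
time: 31.65
ee_pos: [0.3777, -0.2469, 0.138]
tcp_rot: [-178.8, 3.7, 69.4]
wrist_force: [0.7, 0.9, -0.3]
opening: -0.0003
```

Run:
```python
from workcell import *
from h import *
o=get_obs();print(o['ee_pos'],o['time'],o['wrist_force'])
for n in("scene","top"):
    cv2.imwrite(f"pics/{n}6.png",camera(n)[:,:,::-1])
a,b=cv2.imread('pics/top0.png'),cv2.imread('pics/top6.png')
for nm,(u0,v0,u1,v1) in dict(spanner=(305,285,335,380),nut=(312,210,335,235),punch=(215,180,290,210),yellow=(150,285,195,342)).items():
    print(nm,cv2.absdiff(a[v0:v1,u0:u1],b[v0:v1,u0:u1]).mean().round(2))
crop('pics/scene6.png','pics/s6c.png',325,200,425,265,8)
crop('pics/top6.png','pics/t6c.png',345,250,475,345,6)
cv2.imwrite('pics/fin.png',cv2.resize(np.hstack([cv2.imread('pics/s6c.png')[:520,:780],cv2.resize(cv2.imread('pics/t6c.png'),(780,520))]),(800,267)))
```

```text
[ 0.37767837 -0.24685152  0.13799524] 31.65 [ 0.72754514  0.89740596 -0.26443448]
spanner 5.19
nut 4.82
punch 4.49
yellow 4.33
```

View pics/fin.png

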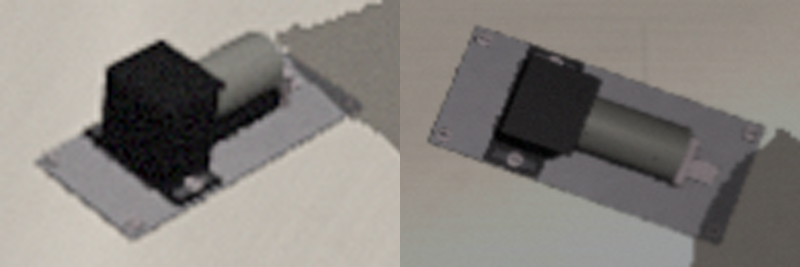

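```bash
python3 -c "
from workcell import *
print(job_done())"
```

```text
the job is handed in; nothing more can be done
None
```

The cell is in the holder, level, with its button end behind the end stop. I let go and moved the gripper clear, then handed in at about 32 s of the 56 s allowed.

**How it went:**
- I gripped the grey cell from above and tilted it in the fingers to about 0.28 rad, flat end low, by easing its button end onto the rest's lip.
- I slid the flat end under the hood until the contact touched, then pressed it in about 8 mm at 11 N.
- I tipped the button end down past the stop, correcting a sideways load on the way, and released.

**Last checks:**
- **Level:** touching the cell's top near the button end and near the hood gave the same height, about 47.3 mm, at two points 26 mm apart. It did not give under 17 N.
- **Position:** both pictures show the cell with its button end tight behind the stop. The scene overlay alone would have allowed about 0.03 rad of tilt, but the touch check rules that out.
- **Forces:** the highest load I read on the holder was about 26 N. Pushing along the cell peaked at 13.6 N for a moment, close to the 14 N at which the contact bottoms out. That probably included rail friction, and I backed off at once.
- **Bystanders:** the spanner, nut, punch and yellow cell show no change in the top picture beyond image noise.

**What went wrong:** an early half turn, sent as three calls together without checking between them, drove the last joint to its limit. The arm swung off sideways and tilted, passing near the holder. I saw no contact, and turned back and removed nearly all of the tilt. The tool kept about 3.7° of pitch afterwards, which did no harm.

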